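# Close up the test set for carrying

## Task

Close up the portable test set ready for carrying: break the lid stay at its red knee, lower the lid without slamming it and press it down until the catch snaps in and it is fully shut, then swing the carrying handle up until it clicks upright. Leave the other things on the bench where they are.

Things in the scene. Friction and masses are not known exactly. Their poses are not given: they have to be found in the camera images.
- case: Base of a portable test set: grey metal case 190 mm deep, 250 wide, 85 high to its rim, fixed; panel 30 mm below the rim. Origin: centre of its underside, on the bench. x runs from its front to its rear (hinge) side, y to the left seen from the front, z up. Black bosses and handle arms stand 17 mm out of each side. Shut, the lid adds 30 mm: its top is then 115 mm above the bench.
- lid_hinge (a point): Middle of the lid's hinge line, which runs along the case's y on the upper rear edge of the base: 95 mm behind the case's centre, 85 mm above the bench. Axes as case.
- lid (a joint): Hinge of the blue lid (tray 190 mm from hinge to front edge, 250 wide, 30 deep outside, 0.35 kg): 0 shut, 1.45 rad propped open, front edge up. Stiff: with the stay broken it stays where left and must be moved all the way down, 1 to 5 N at its front edge. Below about 0.06 rad it rides on a roller catch in the front wall: 5 to 12 N on the lid's front part; past 0.02 it snaps in and is held at 0.
- lid_front (a point): Point on the lid's smooth outer face (the top when shut), mid-width, 170 mm from the hinge line and 20 mm from the front edge. It moves with the lid: x axis from front edge to hinge, y along the hinge line, z out of the outer face.
- knee (a point): Centre of the lid stay's knee: red knuckle, 20 mm diameter, 16 long (along case y), joining two flat steel links 97 x 13 x 3 mm. The stay is just inside the case's right wall (case y -109 mm), from the rim 40 mm before the case's centre up and back at 48 degrees to the lid, 135 mm from the hinge. Propped, the knee is at case x 21, z 153 mm, 60 mm in front of the lid, open to front and top.
- stay_knee (a joint): Knee angle: -0.12 rad, just past straight on its stop, while it props and locks the lid (which then cannot be lowered); 0 straight; positive once broken, the knee folding to the rear and down into the case; 2.9 folded up, lid shut. Pushing the knuckle to the rear and down at about 45 degrees breaks it with 2 to 8 N; 25 mm of travel brings 0.4 rad; it stays where left.
- handle (a joint): Swing of the black U-shaped carrying handle pivoted on both sides of the case: 0 sticking level out to the front, 1.571 upright over the lid, its end stop. Starts turned down in front, 0.15 to 0.6. Stiff: stays where left, 2 to 4 N at the grip move it. From 1.1 rad a spring detent resists with 5 to 8 N; past 1.45 it snaps to the stop and is held. Upright it bars the way of an open lid.
- handle_grip (a point): Centre of the handle's round rubber grip: 22 mm diameter, 150 mm long along the case's y, 165 mm from the pivot; a free space all round for fingers. Moves with the handle.
- handle_pivot (a point): Point on the handle's swing axis in the middle of the case, 55 mm above the bench, over the case's origin. The axis runs along the case's y. Axes as case.
- driver_mid (a point): Bystander: middle of a blue and black cordless screwdriver lying loose on the bench, 200 mm long (along its x), 36 mm high; half-way up.
- module_mid (a point): Bystander: middle of an aluminium power module bedded on a white foam block, loose on the bench, 150 x 110 mm and 93 mm high; this point is 43 mm above the bench.
- screw_tray_mid (a point): Bystander: middle of a yellow open tray of screws and nuts, loose on the bench, 130 x 95 mm and 35 mm high; half-way up.

How it is judged (in metres and radians):
On the way, in this order (a step that is already met when the one before it is completed fails the run):
1. the stay is broken: its knee is folded by more than 0.35 rad while the lid still stands up (value of joint stay_knee above 0.35 rad and value of joint lid above 0.5 rad), for 0.1 s.
2. the lid is shut and caught, less than 0.015 rad open (value of joint lid below 0.015 rad), for 0.2 s.
3. the handle is upright in its detent, above 1.5 rad (value of joint handle above 1.5 rad), for 0.2 s.
At the end, for the whole second after the job is handed in: The lid is shut in its catch (under 0.015 rad, about 3 mm at its front edge) with the stay folded up inside, the carrying handle rests upright on its stop (above 1.5 rad), and the screwdriver, the module and the screw tray are within 20 mm of where they were (value of joint lid below 0.015 rad and value of joint stay_knee above 2.5 rad and value of joint handle above 1.5 rad and velocity of joint handle between -0.05 and 0.05 rad/s and distance of each of driver_mid, module_mid, screw_tray_mid from where it was at the start of the episode below 0.02 m); the robot touches nothing.
It fails at once if the lid is slammed: it falls or is driven shut faster than 2.5 rad/s (velocity of joint lid below -2.5 rad/s).
It fails at once if the screwdriver is pushed more than 20 mm from its place (distance of driver_mid from where it was at the start of the episode above 0.02 m).
It fails at once if the power module is pushed more than 20 mm from its place (distance of module_mid from where it was at the start of the episode above 0.02 m).
It fails at once if the screw tray is pushed more than 20 mm from its place (distance of screw_tray_mid from where it was at the start of the episode above 0.02 m).
It also fails if it takes over 64 s, if anything falls off the work surface, if the arm or the gripper's body presses on something with over 40 N, if the wrist force passes 120 N, or if a joint passes its speed limit or range.

## Robot

A 7-joint arm with a two-finger parallel gripper is mounted at the origin on the work surface. World frame = base frame: x ahead of the robot, y to its left, z up, the work surface at z = 0. Lengths are in mm, angles in rad, forces in N, time in s.
With the tool pointing down it reaches from about 400 to 850 mm from the base axis. Payload 4.5 kg.
Tool frame: the origin (TCP) lies at the centre of the arm's flange, where the gripper is bolted on; the fingertips stand arm.tip_reach ahead of it and the grasp point (between the pads) lies 147 mm ahead of it (arm.tip_reach is the distance from the TCP to the fingertips, in mm); z points along the fingers, y is the direction in which the jaws open and shut (so a half turn about z gives the same grasp; the last joint's range is limited). The gripper opens to 88 mm and grips with 3 to 60 N. Pads are 18 mm wide; open, the fingers measure 123 mm over their backs; the gripper's body (75 mm by 187 mm) begins 45 mm behind the grasp point.
Start: joints at [1.246, 0.689, -0.195, 1.565, 0.157, 0.902, -0.215], TCP at [219.493, -585.201, 404.743] pointing down, gripper open.
Joint ranges: [-3.01, 3.01], [-0.46, 2.08], [-1.47, 1.51], [0.13, 2.56], [-1, 4.14], [0.04, 2.09], [-2.66, 2.66]. Speed limits (rad/s): [2.57, 2.57, 3.14, 3.14, 3.14, 3.14, 3.14].

## Interface

Orientations are given as a rotation vector (axis times angle).
In Python, from bench import arm, eyes, ticket gives the robot as it stands.
- The arm moves only by the shell command python3 -m pendant 'ROWS'. ROWS is JSON, a list of rows, each a list of 3 entries, a list of its own where there are three numbers: the shift along the tool's x, y, z in mm, then the turn about the tool's z in degrees, then the closure, from 0 (fully open) to 1 (shut). In form: [[[tx, ty, tz], turn, claw], ...]. A call has 1 to 8 rows; each row is the pose to reach, as a shift and turn from the pose commanded when the call began, along the tool's axes at that moment; what a row does not reach only later rows make up. A row lasts 1/10 s, in which the tool goes at most 50 mm and 8.59 degrees, less where a joint would pass 70% of its speed; a pose out of reach is approached as far as the arm can. A call with a gripper value outside its range is refused whole. The fingers move at their own pace and stop on an object; the grip force is fixed at half the most. Time passes only in rows, so rows that repeat a pose let the fingers close. It gives the time, the measured TCP pose, the force and the opening at its end, in the units of the state.
- arm.state(): the state, without advancing time (a new reading comes with each control period).
- eyes.camera(name): name is "side" or "top"; returns the picture (420x560x3 uint8, red, green, blue); there is no depth.
- eyes.camera_info(name): a dict with "intrinsics" (3x3 intrinsics, pixels), "R" (3x3) and "t" (3): a world point X has camera coordinates R X + t. Camera axes: x right, y down, z forward; pixel columns grow to the right and rows downward; lengths in mm; the calibration is good to about 2 mm. A picture is of the moment at which its call begins. camera_info takes no time and is no camera call.
- ticket.sign_off(): hands the job in, once; it reports no verdict.
Trained networks look in the newest picture that a camera, given by its name, has taken for a name from the list of things; names that differ only in an ending like _2 or _b are one class to them, and where a whole thing is asked for, a point or a joint stands for the part that bears it (a point fixed in the world has none). Each returns a list of dicts, best first, with "conf" (0 to 1); they miss things now and then, are a little off and sometimes report something else, mostly with a low value. They report only what shows in the picture. A call takes as long as a camera call.
- eyes.search_frame(thing, camera): "bbox" ([left, top, right, bottom] in pixels, round what is visible of it).
- eyes.outline_of(thing, camera): "region" (420x560 bool, what is visible of it) and "bbox" ([left, top, right, bottom] in pixels, round what is visible of it).
- eyes.place_of(thing, camera): "uv" ([column, row] in pixels: a listed point, or the origin of a listed thing).
The state is a dict: "time_s": time; "joint_pos": joint angles; "joint_vel": joint speeds; "effort": joint torques, N m; "tool_pos": TCP position; "orientation": TCP orientation; "force": force on the tool from outside, world axes, zero at the start; "torque": the same for the moment, N m; "opening": finger opening in mm.
Only numpy, scipy, OpenCV 4.12 (cv2) and the standard library are available. Lean on these libraries where they do the work, as an engineer would, in place of code of your own. Each camera call takes 0.05 s, during which the arm holds its last target.

## Working session

There is one attempt and no reset: what is moved stays moved. The work goes in short steps, Python scripts to look and compute and a shell command to move; the robot and the scene stay as the last step left them, time stands still between calls to the robot, and variables do not carry over. Pictures are saved under pics/ and viewed, and the job is handed in when it is done.

```bash
mkdir -p pics; ls; python3 - <<'E'
from bench import arm, eyes, ticket
import cv2, numpy as np
s=arm.state(); print(s); print(arm.tip_reach)
for c in ("side","top"):
    im=eyes.camera(c); cv2.imwrite(f"pics/{c}0.png",im[:,:,::-1])
    i=eyes.camera_info(c); print(c,i)
    for th in ["case","lid_hinge","lid_front","knee","handle_grip","handle_pivot","driver_mid","module_mid","screw_tray_mid"]:
        r=eyes.place_of(th,c); print(th,[(np.round(d["uv"],1).tolist(),round(d["conf"],2)) for d in r[:2]])
E
```

```text
pics
{'time_s': 0.0, 'joint_pos': array([ 1.24577745,  0.68994653, -0.19449821,  1.56630092,  0.15731776,
        0.90251356, -0.2150727 ]), 'joint_vel': array([ 0.00116923,  0.00083311, -0.00110482, -0.001668  ,  0.00115882,
       -0.00135404,  0.00028057]), 'effort': array([ 2.73914375e-04, -5.27560437e+01, -1.26657531e+00, -1.53428257e+01,
       -5.25708916e-02,  6.58605990e-03,  1.61729026e-04]), 'tool_pos': array([ 219.3343878 , -584.9111539 ,  403.94424049]), 'orientation': array([-3.08945268e+00, -5.60469441e-01,  7.38223112e-04]), 'force': array([ 0.07903453,  0.00159692, -1.00458624]), 'torque': array([-0.03204252,  0.00165781, -0.02568124]), 'opening': 88.30509969044411}
166.0
side {'intrinsics': array([[526.32855783,   0.        , 284.1842115 ],
       [  0.        , 526.32855783, 205.3985289 ],
       [  0.        ,   0.        ,   1.        ]]), 'R': array([[-0.64258094, -0.76621289, -0.00274729],
       [-0.60397773,  0.50872298, -0.61352411],
       [ 0.47148769, -0.39257959, -0.78967121]]), 't': array([ 347.92219752,  389.5811435 , 1167.420208  ])}
case [([248.7, 23
[... 346 characters left out ...]
[450.07640877,   0.        , 286.66245388],
       [  0.        , 450.07640877, 212.81264615],
       [  0.        ,   0.        ,   1.        ]]), 'R': array([[ 0.0055216 , -0.9999686 , -0.00568495],
       [-0.99764787, -0.00512018, -0.06835578],
       [ 0.06832453,  0.00604901, -0.99764481]]), 't': array([  26.01967856,  529.86972173, 1211.01466915])}
case [([262.6, 196.0], 0.71)]
lid_hinge [([227.3, 187.1], 0.73)]
lid_front []
knee [([261.7, 145.6], 0.59), ([161.4, 195.9], 0.45)]
handle_grip [([322.2, 205.8], 0.58)]
handle_pivot [([263.5, 194.4], 0.56)]
driver_mid [([373.3, 245.2], 0.65), ([261.7, 145.4], 0.36)]
module_mid [([161.0, 195.4], 0.85)]
screw_tray_mid [([387.3, 167.0], 0.76)]
```

```bash
cat > h.py <<'E'
from bench import arm, eyes, ticket
import cv2, numpy as np
from scipy.spatial.transform import Rotation as Ro
from scipy.optimize import least_squares
I={c:eyes.camera_info(c) for c in("side","top")}
def proj(c,X):
    i=I[c]; p=i["R"]@np.asarray(X,float)+i["t"]; q=i["intrinsics"]@p; return q[:2]/q[2]
def onz(c,uv,z):
    i=I[c]; d=i["R"].T@np.linalg.inv(i["intrinsics"])@np.r_[uv,1]; o=-i["R"].T@i["t"]; return o+d*(z-o[2])/d[2]
def tri(us,ut):
    return least_squares(lambda X:np.r_[proj("side",X)-us,proj("top",X)-ut],[500,0,100.]).x
E
python3 - <<'E'
from h import *
P={"case":([248.7,239.7],[262.6,196.0]),"hinge":([212.3,238],[227.3,187.1]),"pivot":([251.1,228.8],[263.5,194.4]),"knee":([215.8,177.4],[261.7,145.6]),"grip":([301.1,193],[322.2,205.8]),"driver":([368.3,205.4],[373.3,245.2]),"module":([155.6,289.7],[161,195.4]),"tray":([323.3,157.3],[387.3,167])}
for k,(a,b) in P.items():
    X=tri(a,b); print(k,X.round(1),(proj("side",X)-a).round(1),(proj("top",X)-b).round(1))
for c in("side","top"): print(-I[c]["R"].T@I[c]["t"])
E
```

```text
case [576.9  95.3  -2.9] [-0.4 -0. ] [0.3 0.3]
hinge [594.9 186.8  70.6] [1.  0.1] [-0.8 -0.7]
pivot [574.8  88.5  43.9] [-1.3 -0.1] [1.  0.9]
knee [690.3  94.4 148.5] [2.2 0.3] [-1.6 -1.4]
grip [543.3 -61.1 101.9] [0.5 0. ] [-0.4 -0.4]
driver [ 439.8 -207.9   29.4] [-1.7  0. ] [1.2 1.1]
module [575.4 368.9  44.9] [1.2 0.2] [-1.  -0.9]
tray [ 657.4 -248.    15. ] [-0.2 -0. ] [0.2 0.1]
[ -91.55774907  526.69894181 1161.85139679]
[ 445.73772604   21.4064467  1244.53007927]
```

View pics/side0.png

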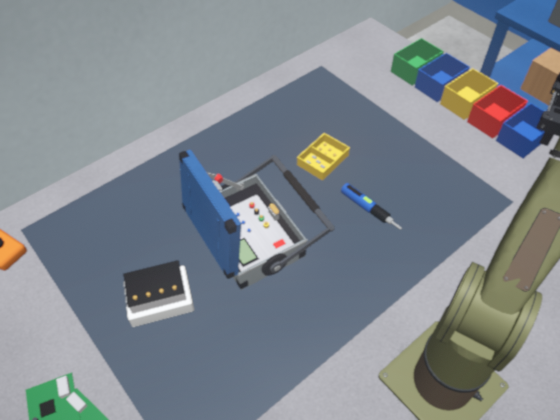

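View pics/top0.png

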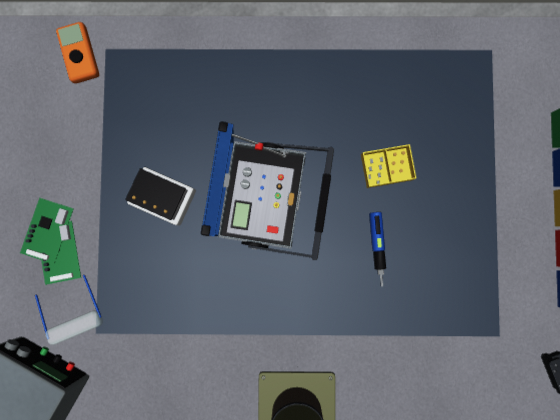

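The case's front faces world −y, with the lid standing to the left in the top view. The red knee shows at (259,146) in the top view and (217,179) in the side view. The handle grip is at about (322,205) top and (301,192) side. Next I fit the case pose and check it with an overlay.

```bash
cat >> h.py <<'E'
def Tc(p,X):
    c,s=np.cos(p[2]),np.sin(p[2]); X=np.asarray(X,float)
    return np.array([p[0]+c*X[0]-s*X[1],p[1]+s*X[0]+c*X[1],X[2]])
E
python3 - <<'E'
from h import *
def pts(th,h):
    return {"case":[0,0,0],"hinge":[95,0,85],"pivot":[0,0,55],"knee":[21,-109,153],"grip":[-165*np.cos(h),0,55+165*np.sin(h)],"lf":[95-170*np.cos(th)+30*np.sin(th),0,85+170*np.sin(th)+30*np.cos(th)]}
O=[("side","case",248.7,239.7),("side","hinge",212.3,238),("side","lf",199.3,193.4),("side","knee",215.8,177.4),("side","grip",301.1,193),("side","pivot",251.1,228.8),
("top","case",262.6,196),("top","hinge",227.3,187.1),("top","knee",261.7,145.6),("top","grip",322.2,205.8),("top","pivot",263.5,194.4)]
def res(p):
    P=pts(1.45,p[3]); return np.concatenate([proj(c,Tc(p,P[k]))-[u,v] for c,k,u,v in O])
r=least_squares(res,[577,95,1.43,.35],loss="soft_l1"); print(r.x)
for o,e in zip(O,r.fun.reshape(-1,2) if len(r.fun)==22 else []): print(o[:2],e.round(1))
p=r.x; np.save("p.npy",p)
def draw(p,name):
  for c in("side","top"):
    im=cv2.imread(f"pics/{c}0.png"); im=cv2.resize(im,None,fx=3,fy=3,interpolation=cv2.INTER_CUBIC)
    def L(a,b,col): 
        cv2.line(im,*[tuple(int(x) for x in proj(c,Tc(p,q))*3+1) for q in(a,b)],col,1)
    B=[(-95,-125),(95,-125),(95,125),(-95,125)]
    for i in range(4):
        for z in(85,): L((*B[i],z),(*B[(i+1)%4],z),(0,255,0))
        L((*B[i],0),(*B[i],85),(0,255,0))
    h=lambda l,n,y:(95-l*np.cos(1.45)+n*np.sin(1.45),y,85+l*np.sin(1.45)+n*np.cos(1.45))
    for n in(0,30):
        q=[h(0,n,-125),h(190,n,-125),h(190,n,125),h(0,n,125)]
        for i in range(4): L(q[i],q[(i+1)%4],(0,255,255))
    P=pts(1.45,p[3]); g=P["grip"]; L((g[0],-75,g[2]),(g[0],75,g[2]),(255,0,255)); L((21,-117,153),(21,-101,153),(255,255,0))
    L((0,-135,55),(g[0],-135,g[2]),(255,0,255))
    u,v=(proj(c,Tc(p,[0,0,85]))*3).astype(int); cv2.imwrite(f"pics/{name}{c}.png",im[max(v-300,0):v+300,max(u-350,0):u+350])
draw(p,"ov")
E
```

```text
[5.74570941e+02 9.45978105e+01 1.37866512e+00 2.77714247e-01]
('side', 'case') [ 0.3 -0.2]
('side', 'hinge') [ 0.5 -2.4]
('side', 'lf') [ 1.1 -0.3]
('side', 'knee') [3.1 0.2]
('side', 'grip') [0.3 0.2]
('side', 'pivot') [-3.3 -1.3]
('top', 'case') [0.5 1. ]
('top', 'hinge') [-1.9 -0.6]
('top', 'knee') [-1.7  0. ]
('top', 'grip') [-0.4 -0.7]
('top', 'pivot') [-1.6  0.5]
```

View pics/ovside.png

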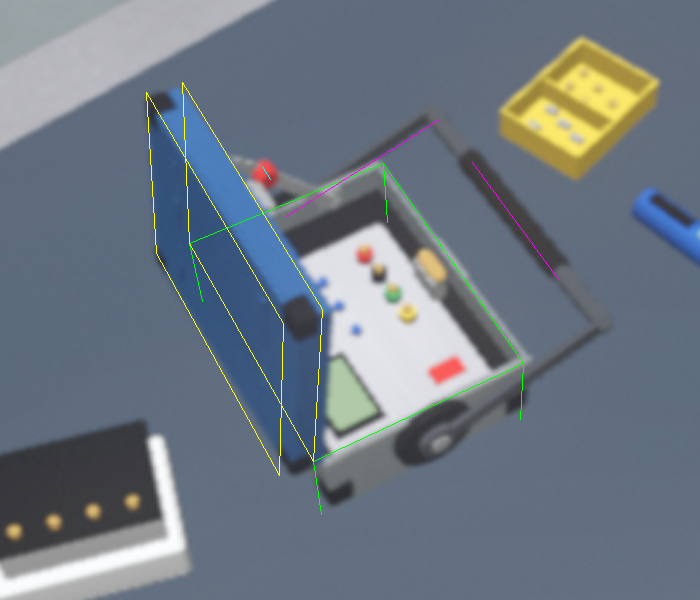

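View pics/ovtop.png

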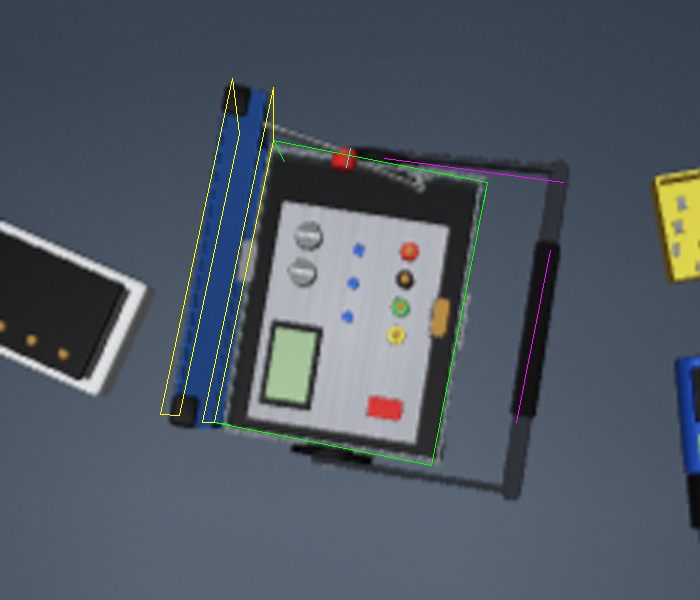

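The overlay fits to within a few mm, but the yaw looks about 2° low. I'll zoom in on the plain pictures and pick corners.

```bash
python3 - <<'E'
import cv2
im=cv2.imread("pics/top0.png")[115:265,190:340]; cv2.imwrite("pics/zt.png",cv2.resize(im,(600,600),interpolation=cv2.INTER_CUBIC))
im=cv2.imread("pics/side0.png")[145:295,170:340]; cv2.imwrite("pics/zs.png",cv2.resize(im,(680,600),interpolation=cv2.INTER_CUBIC))
E
```

```text
(no output)
```

View pics/zt.png

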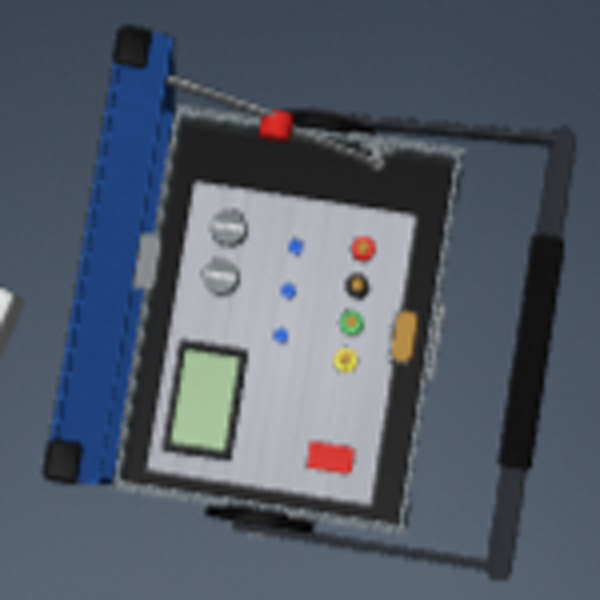

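View pics/zs.png

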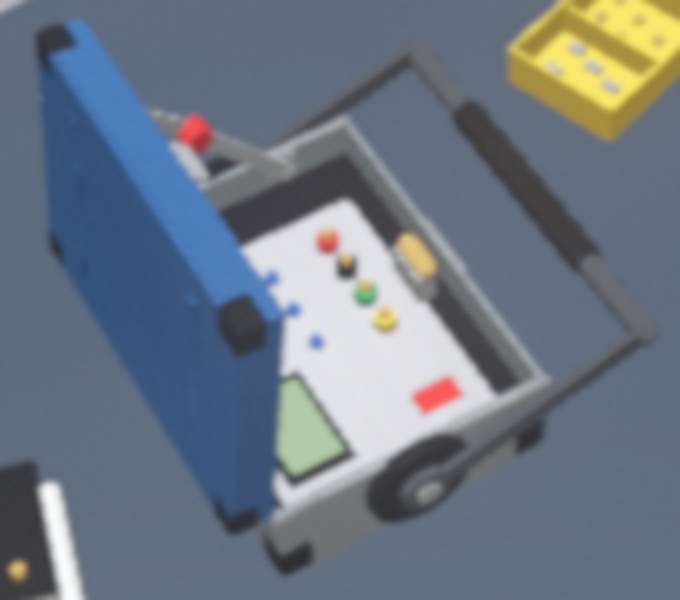

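```bash
cat > fit.py <<'E'
from h import *
def pts(th,h):
    f=lambda l,n,y:[95-l*np.cos(th)+n*np.sin(th),y,85+l*np.sin(th)+n*np.cos(th)]
    g=lambda y:[-165*np.cos(h),y,55+165*np.sin(h)]
    return {"fr":[-95,-125,85],"fl":[-95,125,85],"rl":[95,125,85],"rr":[95,-125,85],"knee":[21,-109,153],"grip":g(0),"g1":g(-75),"g2":g(75),"lr":f(190,0,-125),"ll":f(190,0,125)}
O=[("top","fr",463,150),("top","fl",405,526),("top","rl",117,487),("top","rr",180,108),("top","knee",277,124),("top","g1",546,237),("top","g2",516,467),("top","lr",172,38),("top","ll",110,484),
("side","fr",347,120),("side","fl",548,378),("side","knee",195,133),("side","g1",468,110),("side","g2",585,260),("side","lr",85,20),("side","ll",283,318)]
off={"top":(190,115),"side":(170,145)}
def res(p):
    P=pts(p[4],p[3]); return np.concatenate([proj(c,Tc(p,P[k]))-(np.array([u,v])+.5)/4+.5-off[c] for c,k,u,v in O])
r=least_squares(res,[577,95,1.43,.35,1.45],loss="soft_l1"); print(r.x, np.linalg.norm(r.fun)/len(O))
for o,e in zip(O,r.fun.reshape(-1,2)): print(o[:2],e.round(1))
np.save("p.npy",r.x)
E
python3 fit.py
```

```text
[5.73569421e+02 9.21690914e+01 1.42340600e+00 3.04400805e-01
 1.45481614e+00] 0.2795197662729279
('top', 'fr') [0.3 0.2]
('top', 'fl') [0.2 1.3]
('top', 'rl') [-0.7 -0.2]
('top', 'rr') [-0.9 -0.1]
('top', 'knee') [0.1 0.5]
('top', 'g1') [ 1.  -0.3]
('top', 'g2') [-0.1  0.3]
('top', 'lr') [ 0.4 -0.6]
('top', 'll') [-2.7  0.7]
('side', 'fr') [-0.1 -0.7]
('side', 'fl') [-0.2 -0.3]
('side', 'knee') [-0.1  0.5]
('side', 'g1') [-1.2 -0.2]
('side', 'g2') [0.7 0.2]
('side', 'lr') [-0.8 -0.7]
('side', 'll') [ 1.2 -1.3]
```

Now the fit is good: sub-pixel residuals nearly everywhere, case at (573.6, 92.2), yaw 1.423, handle 0.304 and lid 1.455. Next is a helper that converts world targets into tool rows.

```bash
cat >> h.py <<'E'
import os
p=np.load("p.npy") if os.path.exists("p.npy") else None
def go(Xc,jaw=None,lift=166):
    """Xc tip target in case frame -> tool shift, turn (jaw: 'x' or 'y' case axis)"""
    s=arm.state(); R=Ro.from_rotvec(s["orientation"]).as_matrix()
    T=Tc(p,Xc)+[0,0,lift]; d=R.T@(T-s["tool_pos"]); tr=0
    if jaw:
        a=p[2]+(np.pi/2 if jaw=='y' else 0)
        y=np.arctan2(R[1,1],R[0,1]); dw=(a-y+np.pi/2)%np.pi-np.pi/2; tr=-np.degrees(dw)
    print("shift",d.round(1),"turn",round(tr,1),"world",T.round(1),"tilt",np.round(R[:,2],4))
def tipc():
    s=arm.state(); X=s["tool_pos"]-[0,0,166]; c,q=np.cos(p[2]),np.sin(p[2]); d=X-[p[0],p[1],0]
    print("t",round(s["time_s"],2),"tip(case)",np.round([c*d[0]+q*d[1],-q*d[0]+c*d[1],d[2]],1),"F(case)",np.round([c*s["force"][0]+q*s["force"][1],-q*s["force"][0]+c*s["force"][1],s["force"][2]],1),"open",round(s["opening"],1),"j",s["joint_pos"].round(2))
E
python3 -c "
from h import *
go([-9,-109,235],'y'); go([-9,-109,169],'y'); tipc()"
```

```text
shift [ 660.4 -449.2    3.7] turn -61.0 world [680.1  67.3 401. ] tilt [ 1.e-04 -1.e-04 -1.e+00]
shift [ 660.4 -449.2   69.7] turn -61.0 world [680.1  67.3 335. ] tilt [ 1.e-04 -1.e-04 -1.e+00]
t 1.0 tip(case) [-722.   250.8  238.8] F(case) [-0.4 -0.3 -0.1] open 87.8 j [ 1.25  0.69 -0.19  1.57  0.16  0.9  -0.22]
```

```bash
python3 -m pendant '[[[660,-449,4],-61,1],[[660,-449,4],-61,1],[[660,-449,4],-61,1],[[660,-449,4],-61,1],[[660,-449,4],-61,1],[[660,-449,4],-61,1],[[660,-449,4],-61,1],[[660,-449,4],-61,1]]'; python3 -c "
from h import *
go([-9,-109,235],'y');tipc()"
```

```text
time_s: 1.8
tool_pos: [450.9, -256.9, 402.9]
orientation: [2.375, 2.055, 0.0]
force: [0.9, -0.1, 0.1]
opening: 26.6
shift [353.8 180.1   2. ] turn 0.2 world [680.1  67.3 401. ] tilt [ 5.e-04 -1.e-04 -1.e+00]
t 1.8 tip(case) [-363.3   70.   236.9] F(case) [ 0.1 -0.9  0.1] open 26.6 j [ 0.72  0.58 -0.47  1.88  0.37  0.77 -0.09]
```

```bash
python3 -m pendant '[[[352,180,1],0,1],[[352,180,1],0,1],[[352,180,1],0,1],[[352,180,1],0,1],[[352,180,1],0,1],[[352,180,1],0,1],[[352,180,1],0,1],[[352,180,1],0,1]]'; python3 -c "
from h import *
go([-9,-109,169],'y');tipc()"
```

```text
time_s: 2.6
tool_pos: [680.9, 65.7, 401.8]
orientation: [2.378, 2.053, 0.001]
force: [0.6, -0.2, 0.1]
opening: 0.5
shift [ 1.4 -1.  66.8] turn 0.1 world [680.1  67.3 335. ] tilt [ 4.e-04  3.e-04 -1.e+00]
t 2.6 tip(case) [ -10.4 -110.   235.8] F(case) [-0.1 -0.6  0.1] open 0.5 j [ 0.04  0.8  -0.41  1.36  0.34  1.05 -0.58]
```

```bash
python3 -m pendant '[[[1,-1,40],0,1],[[1,-1,66],0,1],[[1,-1,66],0,1]]'; python3 - <<'E'
from h import *
tipc()
for c in("side","top"):
    im=eyes.camera(c); u,v=proj(c,Tc(p,[0,-60,120])).astype(int); a=im[max(v-75,0):v+75,u-85:u+85]
    cv2.imwrite(f"pics/k1{c}.png",cv2.resize(a,None,fx=4,fy=4,interpolation=cv2.INTER_CUBIC)[:,:,::-1])
E
```

```text
time_s: 2.9
tool_pos: [677.6, 64.3, 331.5]
orientation: [-2.375, -2.051, 0.012]
force: [-1.1, -0.4, -0.4]
opening: 0.2
t 2.9 tip(case) [ -12.3 -107.   165.5] F(case) [-0.5  1.  -0.4] open 0.2 j [ 0.03  0.87 -0.39  1.44  0.37  0.92 -0.61]
```

View pics/k1side.png

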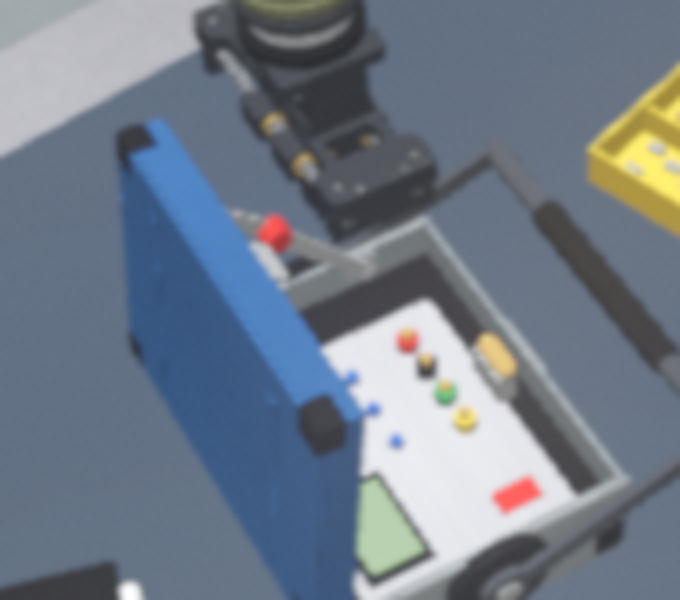

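View pics/k1top.png

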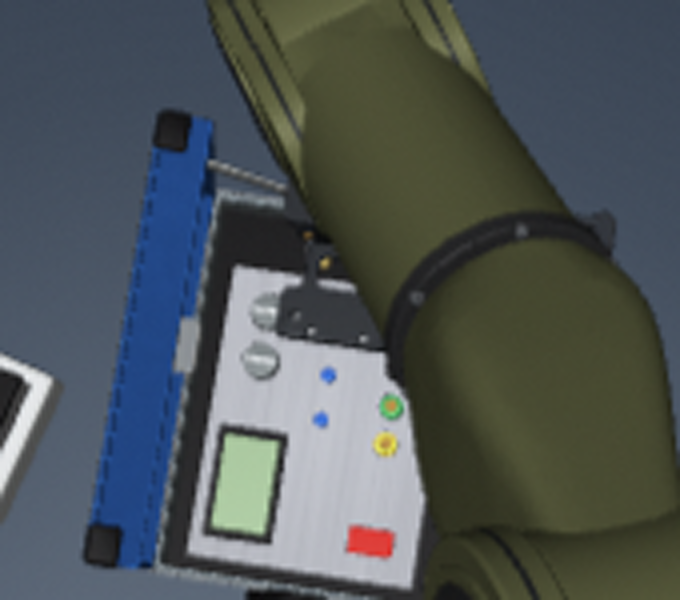

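```bash
python3 -m pendant '[[[5,0,3],0,1],[[9,0,6],0,1],[[12,0,8],0,1],[[15,0,11],0,1],[[18,0,14],0,1],[[21,0,17],0,1],[[21,0,17],0,1]]'; python3 -c "
from h import *
tipc();go([20,-109,140])"
```

```text
time_s: 3.7
tool_pos: [682.0, 85.8, 318.2]
orientation: [-2.378, -2.053, 0.001]
force: [-0.4, -1.1, 0.2]
opening: 0.3
t 3.7 tip(case) [   9.6 -108.2  152.2] F(case) [-1.2  0.2  0.2] open 0.3 j [-0.    0.89 -0.38  1.43  0.38  0.9  -0.64]
shift [10.4  0.8 12.2] turn 0 world [684.3  95.9 306. ] tilt [-6.e-04  0.e+00 -1.e+00]
```

```bash
cat > snap.py <<'E'
from h import *
import sys
def snap(n,cs=("side",),X=(0,-60,120)):
    for c in cs:
        im=eyes.camera(c); u,v=proj(c,Tc(p,X)).astype(int); a=im[max(v-75,0):v+75,max(u-85,0):u+85]
        cv2.imwrite(f"pics/{n}{c}.png",cv2.resize(a,None,fx=4,fy=4,interpolation=cv2.INTER_CUBIC)[:,:,::-1])
    tipc()
if __name__=="__main__": snap(sys.argv[1],sys.argv[2].split(","))
E
python3 snap.py k2 side
```

```text
t 3.75 tip(case) [   9.3 -108.3  152.4] F(case) [-1.  -0.3  0.6] open 0.3 j [-0.    0.89 -0.38  1.43  0.38  0.9  -0.64]
```

View pics/k2side.png

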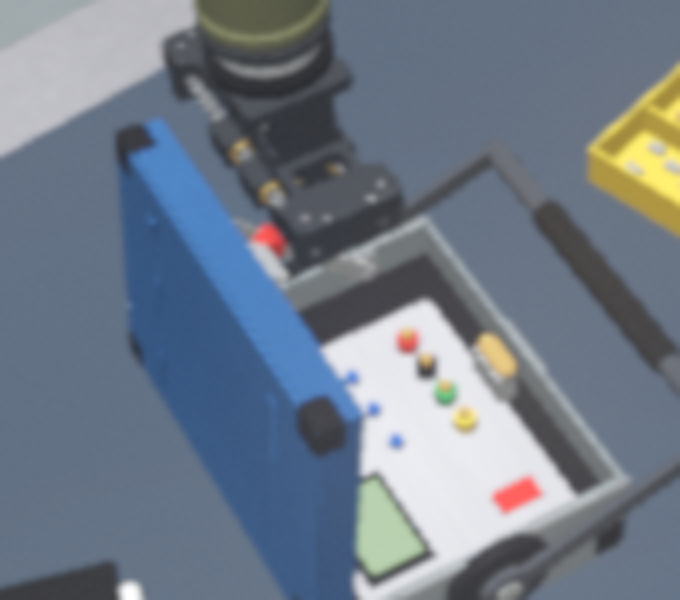

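The red knee moved from (275,233) to (266,238) in the crop, so the stay is breaking. I'll keep pushing.

```bash
python3 -m pendant '[[[3,0,3],0,1],[[6,0,6],0,1],[[9,0,10],0,1],[[12,0,13],0,1],[[14,0,16],0,1],[[14,0,16],0,1]]'; python3 snap.py k3 side
```

```text
time_s: 4.35
tool_pos: [684.1, 98.2, 301.9]
orientation: [2.379, 2.051, -0.003]
force: [0.1, -5.3, -0.9]
opening: 0.3
t 4.4 tip(case) [  22.2 -108.5  136. ] F(case) [-5.1 -1.3 -1.2] open 0.4 j [-0.03  0.91 -0.37  1.42  0.39  0.88 -0.66]
```

View pics/k3side.png

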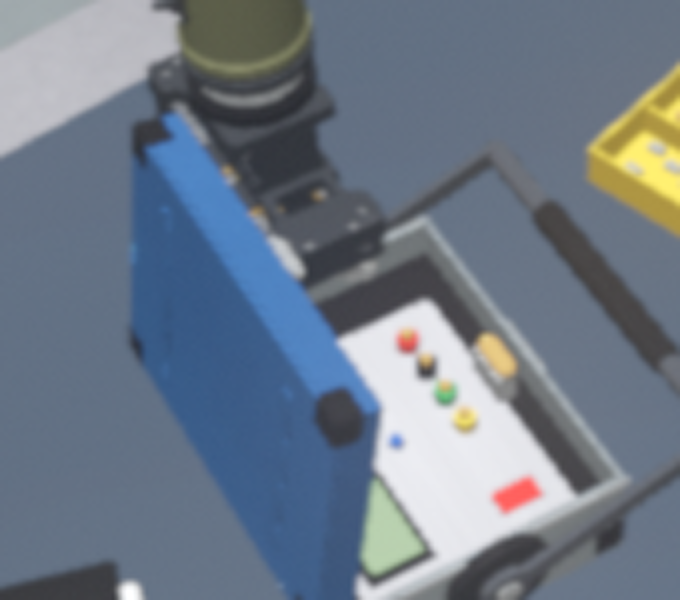

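```bash
python3 - <<'E'
from h import *
f=lambda th,l=190,n=30,y=120:[95-l*np.cos(th)+n*np.sin(th),y,85+l*np.sin(th)+n*np.cos(th)]
for y in(-120,120):
  for th in(1.45,1.43,1.41,1.39,1.37): print(y,th,((proj("side",Tc(p,f(th,y=y)))-proj("side",Tc(p,f(1.45,y=y))))*4).round(1))
E
```

```text
-120 1.45 [0. 0.]
-120 1.43 [ 6.1 -2.7]
-120 1.41 [12.2 -5.3]
-120 1.39 [18.3 -7.7]
-120 1.37 [ 24.4 -10.1]
120 1.45 [0. 0.]
120 1.43 [ 6.6 -3.3]
120 1.41 [13.2 -6.5]
120 1.39 [19.7 -9.6]
120 1.37 [ 26.3 -12.6]
```

Lid is at about 1.395 rad, which puts the knee near 0.5 by the linkage and about 28 mm by travel. I back off and go over the lid to its rear face.

```bash
python3 -m pendant '[[[-20,0,-15],0,1],[[-40,0,-50],0,1],[[-40,0,-95],0,1],[[-40,0,-140],0,1],[[-40,0,-175],0,1],[[-40,0,-175],0,1]]'; python3 -c "
from h import *
tipc();go([135,0,310],'y')"
```

```text
time_s: 5.0
tool_pos: [679.2, 62.1, 484.5]
orientation: [2.375, 2.052, 0.021]
force: [0.6, -0.1, 0.2]
opening: 0.3
t 5.0 tip(case) [ -14.2 -108.9  318.5] F(case) [ 0.  -0.6  0.2] open 0.3 j [ 0.05  0.72 -0.44  1.26  0.3   1.21 -0.54]
shift [ 149.3 -108.8    8.4] turn 0.1 world [593.4 225.7 476. ] tilt [ 0.0124  0.0063 -0.9999]
```

```bash
python3 -m pendant '[[[150,-109,0],0,1],[[150,-109,0],0,1],[[150,-109,0],0,1],[[150,-109,0],0,1],[[150,-109,0],0,1],[[150,-109,0],0,1]]'; python3 snap.py k4 side,top; python3 -c "
from h import *
go([130,0,252],'y')"
```

```text
time_s: 5.6
tool_pos: [591.6, 225.8, 477.3]
orientation: [-2.374, -2.055, -0.001]
force: [0.5, -0.3, -0.3]
opening: 0.5
t 5.7 tip(case) [132.4   0.  311.2] F(case) [-0.8  0.5  0.5] open 0.5 j [-0.2   0.65 -0.44  1.43  0.29  1.12 -0.83]
shift [-2.3  0.  59.2] turn -0.1 world [592.7 220.8 418. ] tilt [-2.e-04 -5.e-04 -1.e+00]
```

View pics/k4side.png

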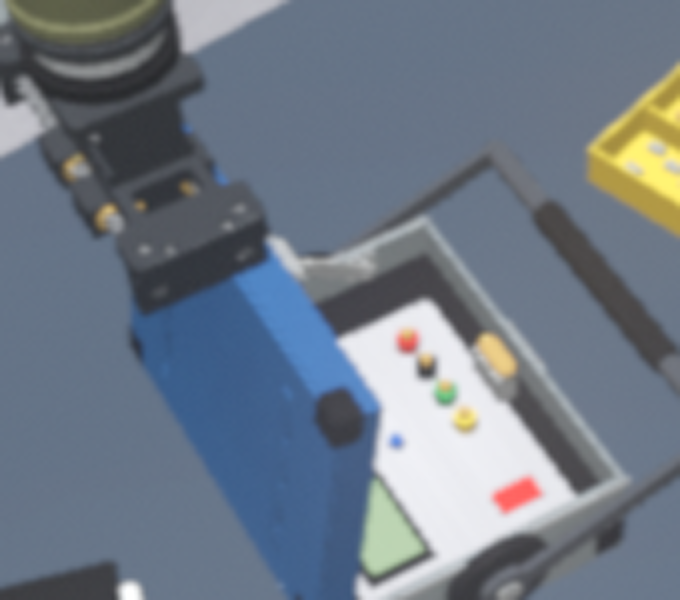

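View pics/k4top.png

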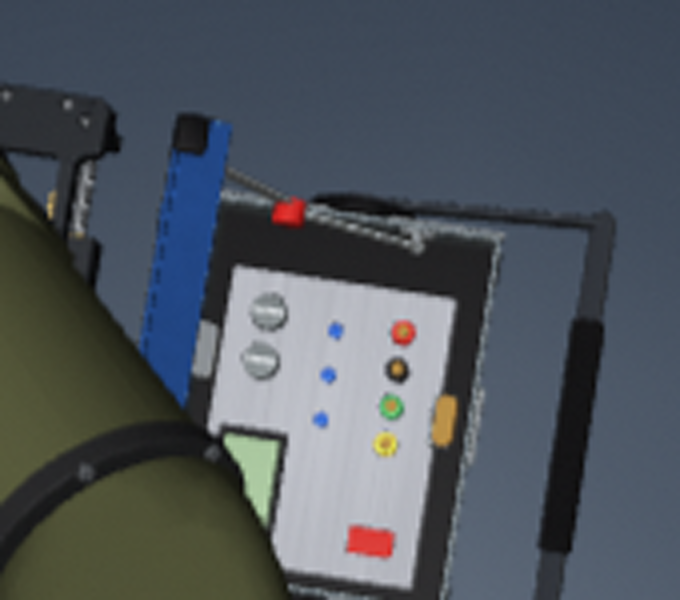

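```bash
python3 - <<'E'
from h import *
u0=proj("top",Tc(p,[0,-60,120])).astype(int)-[85,75]
uv=(np.array([289,212])+.5)/4-.5+u0; print(uv)
a0=np.arctan2(68,61)
for d in(0,.1,.2,.25,.3,.35,.4):
    a=a0-0-d; X=[-40+91.4*np.cos(a),-109,85+91.4*np.sin(a)]
    print(d,"knee~",2*d-.12,proj("top",Tc(p,X)).round(1))
def P(t,l=165): return np.round([95-l*np.cos(t)+30*np.sin(t)+9,0,85+l*np.sin(t)+30*np.cos(t)],1)
for t in(1.4,1.3,1.2,1.1,1.,.9,.8,.7,.6,.5,.4,.3,.2,.1,.06,.03,0): print(t,P(t))
E
```

```text
[251.875 146.625]
0 knee~ -0.12 [259.  146.1]
0.1 knee~ 0.08000000000000002 [256.6 146.2]
0.2 knee~ 0.28 [254.4 146.5]
0.25 knee~ 0.38 [253.5 146.7]
0.3 knee~ 0.48 [252.7 146.9]
0.35 knee~ 0.58 [251.9 147.1]
0.4 knee~ 0.68 [251.3 147.3]
1.4 [105.5   0.  252.7]
1.3 [ 88.8   0.  252. ]
1.2 [ 72.2   0.  249.7]
1.1 [ 55.9   0.  245.7]
1.0 [ 40.1   0.  240.1]
0.9 [ 24.9   0.  232.9]
0.8 [ 10.6   0.  224.3]
0.7 [ -2.9   0.  214.2]
0.6 [-15.2   0.  202.9]
0.5 [-26.4   0.  190.4]
0.4 [-36.3   0.  176.9]
0.3 [-44.8   0.  162.4]
0.2 [-51.8   0.  147.2]
0.1 [-57.2   0.  131.3]
0.06 [-58.9   0.  124.8]
0.03 [-60.    0.  119.9]
0 [-61.   0. 115.]
```

Knee is confirmed at about 0.5 rad. Next I lower the tips behind the lid and push it forward along the arc.

```bash
python3 -m pendant '[[[0,0,30],0,1],[[0,0,59],0,1],[[-10,0,59],0,1],[[-18,0,59],0,1],[[-27,0,59],0,1],[[-35,0,59],0,1],[[-44,0,59],0,1],[[-52,0,60],0,1]]'; python3 snap.py k5 side
```

```text
time_s: 6.5
tool_pos: [585.1, 172.2, 418.8]
orientation: [2.378, 2.052, 0.005]
force: [1.6, 2.5, 1.1]
opening: 0.7
t 6.55 tip(case) [ 79.    0.  252.4] F(case) [ 1.6 -0.3  1.3] open 0.5 j [-0.12  0.67 -0.43  1.59  0.33  0.95 -0.81]
```

View pics/k5side.png

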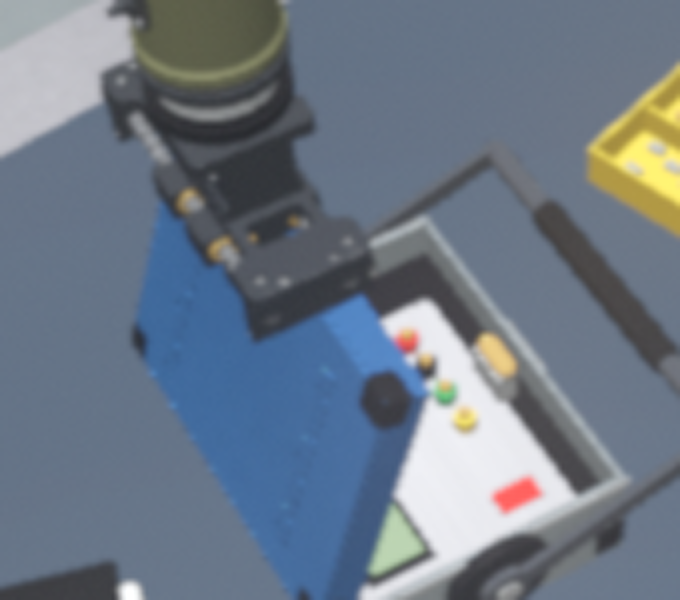

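```bash
python3 -m pendant '[[[-7,0,3],0,1],[[-23,0,7],0,1],[[-39,0,12],0,1],[[-54,0,20],0,1],[[-68,0,28],0,1],[[-82,0,38],0,1],[[-94,0,50],0,1],[[-105,0,62],0,1]]'; python3 snap.py k6 side
```

```text
time_s: 7.35
tool_pos: [568.9, 66.8, 354.4]
orientation: [-2.38, -2.051, 0.003]
force: [0.8, 0.7, 1.2]
opening: 0.4
t 7.4 tip(case) [-28.4   1.3 186.3] F(case) [-0.6  0.3 -1.3] open 0.4 j [ 0.04  0.71 -0.4   1.77  0.39  0.74 -0.72]
```

View pics/k6side.png

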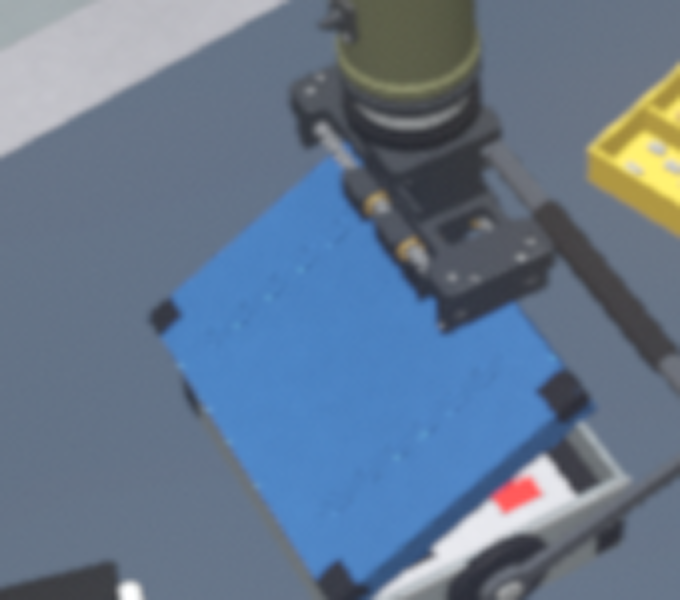

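```bash
python3 -m pendant '[[[-8,0,10],0,1],[[-17,0,24],0,1],[[-23,0,39],0,1],[[-26,0,47],0,1],[[-29,0,55],0,1],[[-31,0,61],0,1],[[-31,0,61],0,1]]'; python3 -c "
from h import *
tipc()"
```

```text
time_s: 8.1
tool_pos: [564.6, 37.8, 294.0]
orientation: [-2.378, -2.052, 0.002]
force: [-0.2, -1.1, 0.3]
opening: 0.6
t 8.1 tip(case) [-55.1   0.9 128. ] F(case) [-1.1  0.   0.3] open 0.6 j [ 0.06  0.79 -0.36  1.84  0.45  0.6  -0.73]
```

```bash
python3 -m pendant '[[[-3,0,3],0,1],[[-5,0,6],0,1],[[-5,0,8],0,1],[[-5,0,10],0,1],[[-5,0,12],0,1],[[-5,0,14],0,1],[[-5,0,16],0,1],[[-5,0,18],0,1]]'; python3 -c "
from h import *
tipc()"
```

```text
time_s: 8.9
tool_pos: [563.9, 33.0, 280.8]
orientation: [2.377, 2.049, -0.001]
force: [-12.6, -2.0, 53.0]
opening: 0.3
t 8.9 tip(case) [-60.    0.8 114.8] F(case) [-3.8 12.1 53. ] open 0.3 j [ 0.06  0.8  -0.34  1.85  0.47  0.57 -0.73]
```

Force rises to 53 N with the tip at z 114.8, against 115 for a shut lid. I release and look.

```bash
python3 -m pendant '[[[0,0,-20],0,1],[[0,0,-60],0,1],[[0,0,-110],0,1],[[-40,0,-130],0,0.5],[[-90,0,-130],0,0.5],[[-90,0,-130],0,0.5]]'; python3 snap.py k7 side; python3 -c "
from h import *
h=p[3]; go([-165*np.cos(h),0,55+165*np.sin(h)-10],'x'); go([-165*np.cos(h),0,200],'x');print(p)"
```

```text
time_s: 9.5
tool_pos: [549.7, -65.0, 406.5]
orientation: [2.389, 2.034, -0.01]
force: [-1.0, -0.1, 0.2]
opening: 22.2
t 9.55 tip(case) [-155.1    0.7  240.3] F(case) [0.6 0.2 0.3] open 26.4 j [ 0.3   0.62 -0.46  1.77  0.36  0.83 -0.48]
shift [ -1.8   0.9 145.9] turn 89.5 world [550.5 -63.5 260.5] tilt [-0.0016 -0.0037 -1.    ]
shift [-2.2  0.8 40.3] turn 89.5 world [550.5 -63.5 366. ] tilt [-0.0016 -0.0037 -1.    ]
[5.73569421e+02 9.21690914e+01 1.42340600e+00 3.04400805e-01
 1.45481614e+00]
```

View pics/k7side.png

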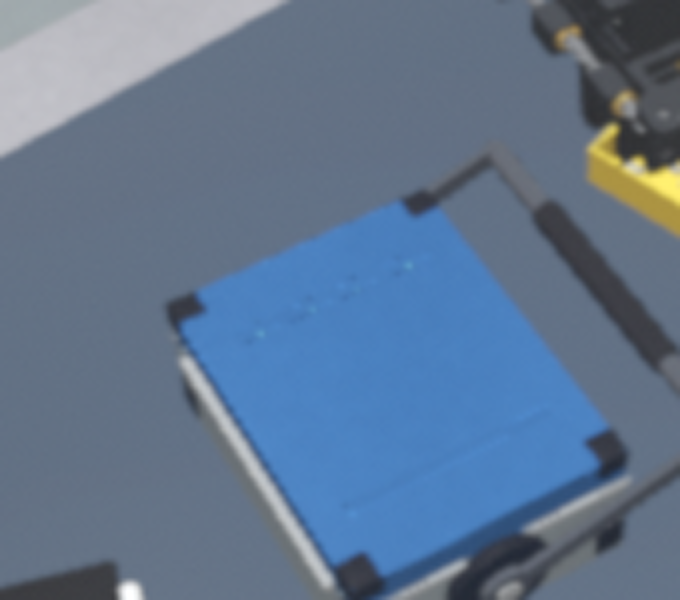

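The lid is fully shut in the picture. I turn the jaws 90°, which puts them across the grip, and look at where the grip is.

```bash
python3 -m pendant '[[[-2,1,20],89.5,0.42],[[-2,1,40],89.5,0.42],[[-2,1,40],89.5,0.42],[[-2,1,40],89.5,0.42],[[-2,1,40],89.5,0.42],[[-2,1,40],89.5,0.42],[[-2,1,40],89.5,0.42],[[-2,1,40],89.5,0.42]]'; python3 -c "
from h import *
h=p[3]; go([-165*np.cos(h),0,200],'x');tipc()"
```

```text
time_s: 10.35
tool_pos: [551.6, -57.0, 366.1]
orientation: [-3.122, -0.343, 0.002]
force: [-0.6, 0.3, 0.0]
opening: 51.0
shift [-2.5  6.2  0.1] turn 21.0 world [550.5 -63.5 366. ] tilt [-1.1e-03  4.0e-04 -1.0e+00]
t 10.35 tip(case) [-1.508e+02 -1.000e-01  2.001e+02] F(case) [0.2 0.7 0. ] open 51.0 j [ 0.07  0.65 -0.09  1.82  0.08  0.68 -1.41]
```

```bash
python3 -m pendant '[[[-2,6,0],21,0.42],[[-2,6,0],21,0.42],[[-2,6,0],21,0.42],[[-2,6,0],21,0.42]]'; python3 snap.py k8 side,top; python3 -c "
from h import *
h=p[3]; go([-165*np.cos(h),0,88],'x');
for c in('side','top'): print(eyes.place_of('handle_grip',c)[:1], proj(c,Tc(p,[-165*np.cos(h),0,55+165*np.sin(h)])))"
```

```text
time_s: 10.75
tool_pos: [551.0, -63.3, 366.1]
orientation: [3.134, -0.222, -0.002]
force: [0.4, -0.2, 0.5]
opening: 51.1
t 10.85 tip(case) [-157.4   -0.6  200.3] F(case) [-0.2  0.1  0.4] open 51.3 j [ 0.02  0.65  0.02  1.83 -0.02  0.67 -1.66]
shift [ -0.5   0.  112.3] turn 0.4 world [550.5 -63.5 254. ] tilt [-8.e-04  1.e-04 -1.e+00]
[{'uv': [301.8, 190.3], 'conf': 0.65}] [300.56097893 190.29823709]
[] [322.8571269  202.54370279]
```

View pics/k8side.png

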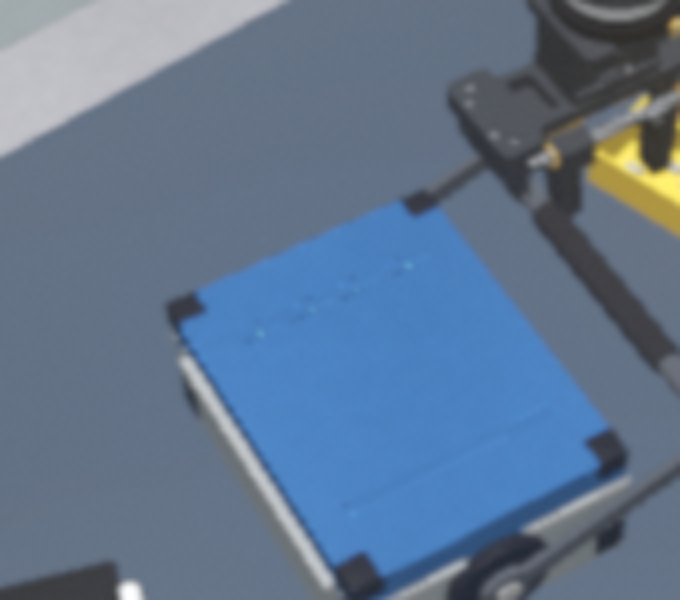

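```bash
python3 -m pendant '[[[0,0,40],0,0.42],[[0,0,80],0,0.42],[[0,0,112],0,0.42],[[0,0,112],0,0.42],[[0,0,112],0,1],[[0,0,112],0,1],[[0,0,112],0,1],[[0,0,112],0,1]]'; python3 snap.py k9 side; python3 -c "
from h import *
h0=p[3]
for h in(.3,.4,.5,.6,.7,.8,.9,1,1.1,1.2,1.3,1.4,1.5,1.571): print(h,np.round(165*np.array([np.cos(h0)-np.cos(h),np.sin(h)-np.sin(h0)]),1))"
```

```text
time_s: 11.75
tool_pos: [551.8, -63.1, 256.0]
orientation: [-3.132, 0.223, -0.005]
force: [0.6, 0.9, 0.9]
opening: 21.2
t 11.8 tip(case) [-156.9   -1.3   89.9] F(case) [ 3.7 -1.3 -1.3] open 20.9 j [ 0.03  0.82  0.01  1.9  -0.02  0.42 -1.66]
0.3 [-0.2 -0.7]
0.4 [ 5.4 14.8]
0.5 [12.6 29.7]
0.6 [21.2 43.7]
0.7 [31.2 56.8]
0.8 [42.5 68.9]
0.9 [54.8 79.8]
1 [68.3 89.4]
1.1 [82.6 97.6]
1.2 [ 97.6 104.3]
1.3 [113.3 109.5]
1.4 [129.4 113.1]
1.5 [145.7 115.1]
1.571 [157.4 115.5]
```

View pics/k9side.png

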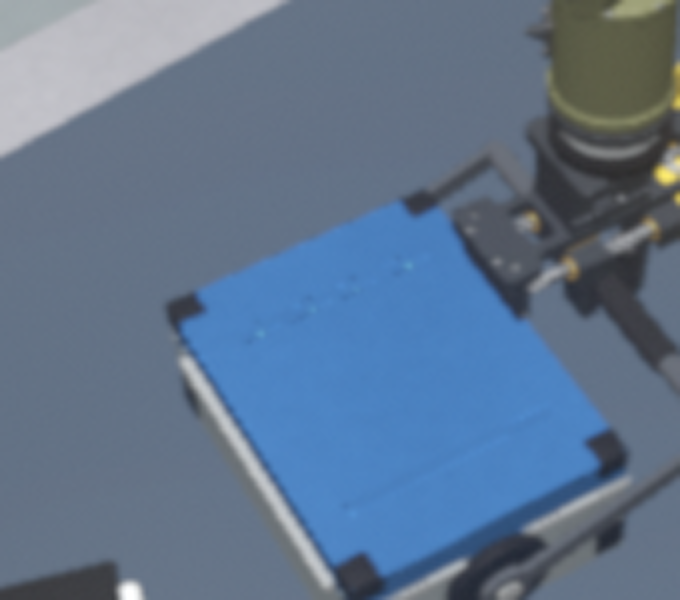

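Opening 21 mm, so the 22 mm grip is held. Now the swing along the arc (tool −y is case +x).

```bash
python3 -m pendant '[[[0,-2,-7],0,1],[[0,-5,-15],0,1],[[0,-9,-22],0,1],[[0,-13,-30],0,1],[[0,-17,-37],0,1],[[0,-21,-44],0,1],[[0,-26,-50],0,1],[[0,-31,-57],0,1]]'; python3 -c "
from h import *
tipc()"
```

```text
time_s: 12.6
tool_pos: [555.9, -35.6, 312.8]
orientation: [3.13, -0.228, 0.004]
force: [5.4, -4.2, -5.6]
opening: 20.9
t 12.6 tip(case) [-129.    -1.3  146.8] F(case) [-3.4 -6.  -5.6] open 20.9 j [-0.04  0.73  0.03  1.87 -0.03  0.54 -1.71]
```

```bash
python3 -m pendant '[[[0,-6,-6],0,1],[[0,-11,-12],0,1],[[0,-17,-18],0,1],[[0,-24,-23],0,1],[[0,-30,-28],0,1],[[0,-37,-33],0,1],[[0,-44,-37],0,1],[[0,-51,-41],0,1]]'; python3 snap.py k10 side
```

```text
time_s: 13.4
tool_pos: [562.6, 8.8, 355.8]
orientation: [3.121, -0.236, 0.004]
force: [-1.1, -17.9, 15.9]
opening: 20.9
t 13.45 tip(case) [-82.8  -1.4 190.6] F(case) [-15.9  -0.3  17.7] open 21.4 j [-0.14  0.67  0.06  1.81 -0.04  0.66 -1.78]
```

View pics/k10side.png

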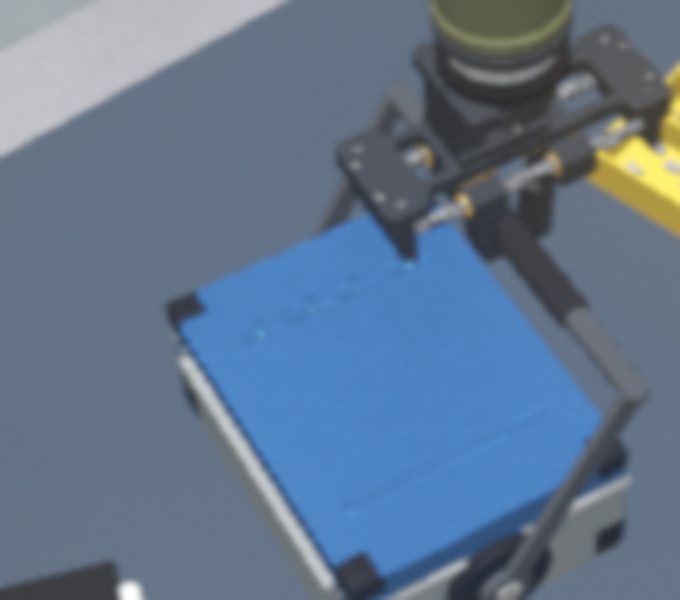

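```bash
python3 -m pendant '[[[0,-4,-6],0,1],[[0,-11,-9],0,1],[[0,-18,-12],0,1],[[0,-26,-14],0,1],[[0,-34,-16],0,1],[[0,-42,-18],0,1],[[0,-50,-19],0,1],[[0,-57,-20],0,1]]'; python3 -c "
from h import *
tipc()"
```

```text
time_s: 14.25
tool_pos: [571.4, 68.0, 377.5]
orientation: [3.126, -0.233, 0.008]
force: [-2.4, -6.5, 22.9]
opening: 21.2
t 14.25 tip(case) [-24.2  -1.4 211.5] F(case) [-6.8  1.4 22.9] open 21.2 j [-0.24  0.66  0.07  1.76 -0.05  0.73 -1.87]
```

```bash
python3 -m pendant '[[[0,-4,-3],0,1],[[0,-10,-5],0,1],[[0,-16,-5],0,1],[[0,-22,-5],0,1],[[0,-26,-5],0,1],[[0,-28,-5],0,1]]'; python3 snap.py k11 side,top
```

```text
time_s: 14.85
tool_pos: [575.5, 95.3, 379.7]
orientation: [3.124, -0.231, 0.005]
force: [3.1, -13.5, 6.5]
opening: 21.3
t 14.95 tip(case) [  3.3  -1.5 213.8] F(case) [-9.8 -4.7  5.4] open 21.2 j [-0.29  0.66  0.07  1.73 -0.05  0.75 -1.91]
```

View pics/k11side.png

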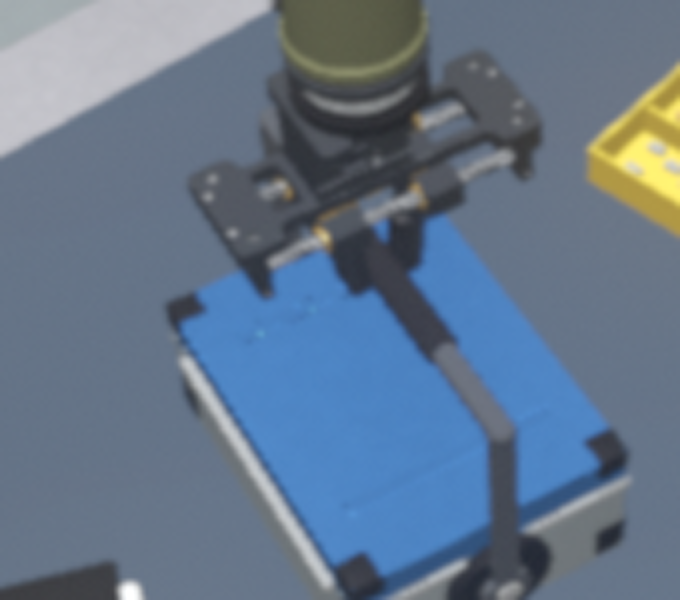

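```bash
python3 -m pendant '[[[0,-3,0],0,1],[[0,-6,0],0,1],[[0,-6,0],0,1]]'; python3 -c "
from h import *
tipc()"
```

```text
time_s: 15.25
tool_pos: [575.9, 96.5, 379.7]
orientation: [3.117, -0.237, 0.002]
force: [0.9, -20.5, 8.7]
opening: 21.0
t 15.25 tip(case) [  4.7  -1.7 213.7] F(case) [-20.2  -3.9   8.7] open 21.0 j [-0.3   0.66  0.08  1.73 -0.05  0.75 -1.92]
```

Force builds against the stop. I relax, open and lift straight off.

```bash
python3 -m pendant '[[[0,4,0],0,1],[[0,4,0],0,0.5],[[0,4,0],0,0.45],[[0,4,0],0,0.45],[[0,4,-20],0,0.45],[[0,4,-60],0,0.45],[[0,4,-110],0,0.45],[[0,4,-110],0,0.45]]'; python3 -c "
from h import *
tipc()"; python3 -m pendant '[[[0,50,0],0,0.45],[[0,100,0],0,0.45],[[0,150,0],0,0.45],[[0,200,0],0,0.45],[[0,200,0],0,0.45]]'; python3 - <<'E'
from h import *
for c in("side","top"):
    im=eyes.camera(c); cv2.imwrite(f"pics/f{c}.png",im[:,:,::-1])
    for n,X in [("driver_mid",0),("module_mid",0),("screw_tray_mid",0),("handle_grip",0),("lid_front",0)]:
        r=eyes.place_of(n,c); print(c,n,[np.round(d["uv"],1).tolist() for d in r[:1]])
    for h in(1.4,1.45,1.5,1.571): print(h,proj(c,Tc(p,[-165*np.cos(h),0,55+165*np.sin(h)])).round(1))
    print("lf",[proj(c,Tc(p,[95-170*np.cos(t),0,115+170*np.sin(t)])).round(1) for t in(0,.03,.06)])
    u,v=proj(c,Tc(p,[0,0,130])).astype(int); a=im[v-75:v+75,u-85:u+85]
    cv2.imwrite(f"pics/fz{c}.png",cv2.resize(a,None,fx=4,fy=4,interpolation=cv2.INTER_CUBIC)[:,:,::-1])
tipc()
E
```

```text
time_s: 16.05
tool_pos: [576.1, 103.7, 494.2]
orientation: [-3.129, 0.223, -0.017]
force: [0.8, -0.0, -0.1]
opening: 48.7
t 16.05 tip(case) [ 11.8  -0.8 328.2] F(case) [ 0.1 -0.8 -0.1] open 48.7 j [-0.31  0.53  0.08  1.58 -0.05  1.01 -1.92]
time_s: 16.55
tool_pos: [544.1, -103.1, 487.7]
orientation: [3.127, -0.244, -0.004]
force: [0.2, -0.5, -0.3]
opening: 48.6
side driver_mid [[369.5, 207.3]]
side module_mid [[156.1, 290.2]]
side screw_tray_mid [[323.5, 156.4]]
side handle_grip [[244.4, 187.6]]
side lid_front [[269.8, 199.4]]
1.4 [255.3 182. ]
1.45 [252.3 183.1]
1.5 [249.2 184.2]
1.571 [244.8 186.1]
lf [array([273.3, 200.8]), array([273.2, 199.6]), array([273.1, 198.4])]
top driver_mid []
top module_mid [[158.6, 193.8]]
top screw_tray_mid []
top handle_grip [[254.4, 187.2]]
top lid_front [[287.8, 196.1]]
1.4 [270.8 189.5]
1.45 [267.2 188.9]
1.5 [263.7 188.4]
1.571 [258.6 187.6]
lf [array([290.8, 197.2]), array([290.8, 197. ]), array([290.7, 196.8])]
t 17.15 tip(case) [-188.7   -0.8  321.7] F(case) [0.3 0.7 0.4] open 48.6 j [ 0.04  0.5   0.08  1.68 -0.05  0.97 -1.58]
```

View pics/fzside.png

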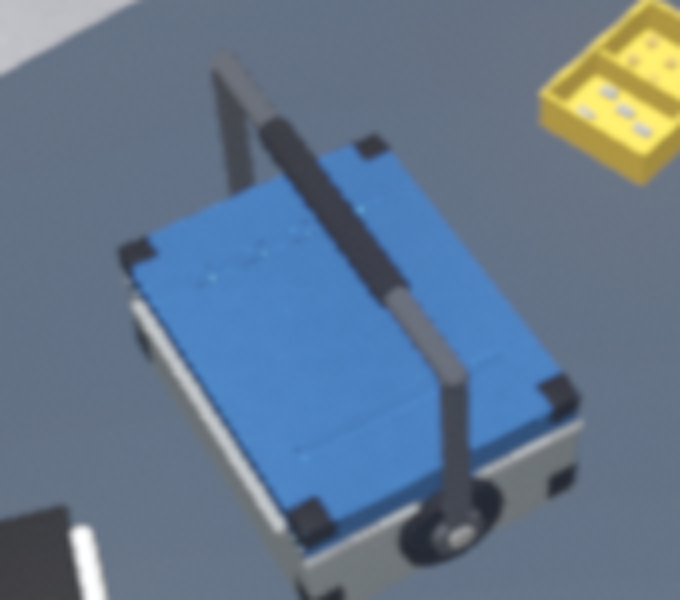

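View pics/fztop.png

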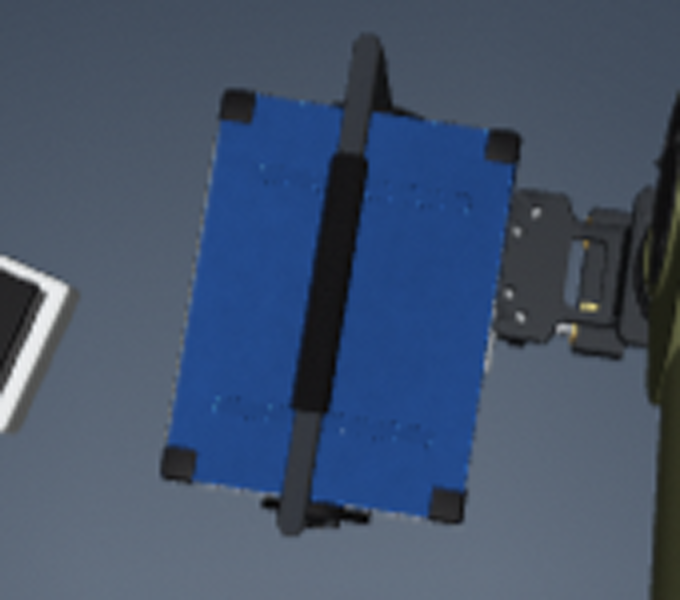

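The handle is upright: the grip shows at (244,188) against a predicted (245,186) for 1.571 rad. The lid sits flush. All three bystanders are within 2 px of their start in the side view. I'm handing in.

```bash
python3 -c "
from h import *
tipc(); print(ticket.sign_off())"
```

```text
t 17.15 tip(case) [-188.7   -0.8  321.7] F(case) [0.3 0.7 0.4] open 48.6 j [ 0.04  0.5   0.08  1.68 -0.05  0.97 -1.58]
the job is handed in; nothing more can be done
None
```

The test set is closed up and handed in at about 17 s, but sign-off gives no verdict. I broke the stay at its knee and lowered the lid along its arc at about 1 rad/s. I pressed it shut, then swung the handle up to its stop, let go and moved clear.

- **Stay:** the pictures put the knee at about 0.5 rad with the lid still at about 1.4 rad. Folding up inside afterwards (above 2.5 rad) was not seen directly, because the shut lid hides it.
- **Lid:** under the press the tip stopped at 114.8 mm, against 115 mm for a shut lid, with 53 N on the wrist. It looks flush in both cameras. The network's `lid_front` points are about 3 px off the shut position along the lid, within its usual error.
- **Handle:** in the side camera the grip is within 2 px of its predicted position at 1.571 rad. The top camera reads 4 px past that, which is beyond the stop, so I took it as detection error. The handle stayed up after release, and force had built to 20 N against the stop before that.
- **Bystanders:** in the side camera all three are within about 2.5 px (roughly 5 mm) of where they started. In the last top view the screwdriver and screw tray were not found, and the module was off by about 2.5 px.
- **Robot:** it touches nothing; the wrist force reads below 1 N.

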